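# Level the spice rack tier and keep the spirit level pressed

## Robot

A 7-joint arm with a two-finger parallel gripper is mounted at the origin on the work surface. World frame = base frame: x ahead of the robot, y to its left, z up, the work surface at z = 0. Lengths are in m, angles in rad, forces in N, time in s.
With the tool pointing down it reaches from about 0.425 to 0.875 m from the base axis. Payload 8.4 kg.
Tool frame: the origin (TCP) lies midway between the tips of the shut fingers; the grasp point (between the pads) lies 19 mm behind it; z points along the fingers, y is the line along which they close (so a half turn about z gives the same grasp; the last joint's range is limited). The gripper opens to 87 mm and grips with 3 to 60 N. Pads are 19 mm wide; open, the fingers measure 117 mm over their backs; the gripper's body (75 mm by 190 mm) begins 51 mm behind the grasp point.
Start: joints at [1.075, 0.333, 0.04, 1.465, -0.013, 1.343, -0.059], TCP at [0.251, -0.599, 0.223] pointing down, gripper open.
Joint ranges: [-2.58, 2.58], [-0.38, 2.09], [-1.3, 1.39], [0.25, 2.4], [-1.5, 4.64], [0.08, 2.09], [-2.65, 2.65]. Speed limits (rad/s): [2.22, 2.22, 2.79, 2.79, 3.14, 3.14, 3.14].

## Interface

Orientations are given as a unit quaternion [x, y, z, w].
In Python, from bench import bot gives the robot as it stands. Calls block until the motion is done:
- bot.goto(position, orientation): joint-space move of the TCP to a pose.
- bot.move_l(position, max_speed=0.15, rotation=None, guard=None): straight line of the TCP; rotation=None keeps the orientation; max_speed is the mean speed in m/s. With guard (N) it stops when the force on the tool has changed by that much, and returns True; else False.
- bot.move_j(angles): joint-space move.
- bot.grip(opening, f_grip=None): finger opening in m; f_grip is the grip in N (None keeps the last); returns when the fingers have stopped.
- bot.wait(seconds).
- bot.ik(position, orientation): joint angles nearest the present ones, or None.
- bot.sense(): the state.
- bot.get_image(name): name is "scene" or "top"; returns (picture, depth): 400x640x3 uint8, blue, green, red; 400x640 float32, m along the optical axis (not along the pixel's ray), 0 where there is no reading.
- bot.calibration(name): a dict with "intrinsics" (3x3 intrinsics, pixels), "R" (3x3) and "t" (3): a world point X has camera coordinates R X + t. Camera axes: x right, y down, z forward; pixel columns grow to the right and rows downward; lengths in m; the calibration is good to about 2 mm. A picture is of the moment at which its call begins. calibration takes no time and is no camera call.
A pose or a line that the arm cannot do raises bot.IKError and nothing moves.
- bot.job_done(): hands the job in; it is judged then, once.
The state is a dict: "time": time; "qpos": joint angles; "joint_velocities": joint speeds; "tau": joint torques, N m; "ee_pos": TCP position; "eef_rot": TCP orientation; "contact_force": force on the tool from outside, world axes, zero at the start; "ft_torque": the same for the moment, N m; "width": finger opening in m; "grip_force": force on a finger pad.
Only numpy, scipy, OpenCV 4.12 (cv2) and the standard library are available. Lean on these libraries where they do the work, as an engineer would, in place of code of your own. Each camera call takes 0.05 s, during which the arm holds its last target. There are 200 camera calls.

## Task

The bottom tier of the white spice rack stands out of level. Turn only the front foot with the green ring (the foot with the red ring is locked, leave it as it is) until the bubble of the yellow spirit level on the tier rests between its two black lines. Then gently press down the level's black thumb pad so the level is held against the tier, and finish while still pressing it with the bubble between the lines; leave the tableware where it stands.

Things in the scene. Friction and masses are not known exactly. Their poses are not given: they have to be found in the camera images.
- rack_base: White plastic bottom tier of a spice rack, 300 mm (y) by 105 mm (x), loose but heavy (about 5 kg). Origin on the sideboard below it; x to its rear, away from the feet; y to its left end. The board reaches from x = -45 to +60 mm, top at about z = 55 mm, with an 18 mm rim at both ends and the rear. The feet stand in front at x = -95 mm, y = +120 mm (left) and -120 mm (right).
- tier_mid (a point): Middle of the upper face of the tier's board; its axes tilt with the board (y along the tier to the left end, z up when level). Level when z is vertical.
- left_grip (a point): Knob of the left front levelling foot (+y end of the tier): a black upright bar 40 mm long, 12 mm thick, 30 mm high on a grey disc of 40 mm diameter, turning about a fixed vertical axis. This point is on the axis, 21 mm above the disc and 9 mm below the bar's top: grip here; x along the bar, z up.
- right_grip (a point): Knob of the right front levelling foot (-y end of the tier): a black upright bar 40 mm long, 12 mm thick, 30 mm high on a grey disc of 40 mm diameter, turning about a fixed vertical axis. This point is on the axis, 21 mm above the disc and 9 mm below the bar's top: grip here; x along the bar, z up.
- foot_left (a joint): Turn of the left foot's knob in rad, -1.4 to 1.4, 0 at the start with the bar along the rack's x, growing clockwise seen from above. Clockwise raises the tier's left end by about 3.8 mm per rad, which moves the bubble by about 19 mm per rad towards the left (+). Friction holds it where it is left (about 0.12 N m).
- foot_right (a joint): Turn of the right foot's knob in rad, -1.4 to 1.4, 0 at the start with the bar along the rack's x, growing clockwise seen from above. Clockwise raises the tier's right end by about 3.8 mm per rad, which moves the bubble by about 19 mm per rad towards the right (-). Friction holds it where it is left (about 0.12 N m).
- red_ring: Red plastic ring, 82 mm outer and 56 mm inner diameter, 8 mm thick, fixed on the sideboard round one foot: that foot is locked and must not be turned. Origin: centre of its underside.
- green_ring: Green plastic ring, 82 mm outer and 56 mm inner diameter, 8 mm thick, fixed on the sideboard round the other foot: that foot is free to turn. Origin: centre of its underside.
- level: Yellow spirit level lying loose on the tier along it, 150 mm (y) by 60 mm (x) by 22 mm high, about 0.25 kg. Origin: centre of its underside; y to the tier's left end, x to the rear. A dark green vial, 90 mm long, lies along y in its rear half; two black lines 24 mm apart cross it about its middle. The black thumb pad is on its front half, midway along.
- bubble (a joint): Place of the bright yellow-green, 12 mm long bubble along the vial in m: 0 is midway between the lines, + towards the level's +y (left) end. It floats to the higher end (about 1.2 m per rad of tilt) and takes about 2.5 s to come to rest.
- thumb_pad (a joint): How far the thumb pad is pushed down, 0 to 0.008 m. Sprung: it starts to move at about 2.4 N and is fully down at 8.8 N.
- pad_top (a point): Centre of the upper face of the round black rubber thumb pad, 24 mm in diameter, standing 10 mm above the level's top.
- sugar_bowl: Stainless steel sugar bowl with lid, 96 mm diameter, 87 mm high. Origin: centre of its underside.
- milk_jug: Glass milk jug, 80 mm diameter, 105 mm high, handle on one side. Origin: centre of its underside.
- cups: Two red ceramic espresso cups nested together, 62 mm diameter, 77 mm high in all, handles on one side. Origin: centre of the underside.
- honey_dipper: Wooden honey dipper, 150 mm long, lying on the sideboard. Origin: on the sideboard under its handle, x along it to its head.
Things that resemble listed ones, but are neither listed nor needed, are in the scene too. Of the things shaped like the green_ring, the green one is meant.

How it is judged:
On the way:
1. the foot with the green ring has been turned until the bubble rests between the lines, the thumb pad not yet pressed (value of joint bubble between -0.005 and 0.005 m and angle between tier_mid's own z axis and vertical below 0.006 rad and contact force between the fingers and level below 0.5 N and ((horizontal distance between green_ring and left_grip below 0.03 m and (value of joint foot_left below -0.2 rad or value of joint foot_left above 0.2 rad)) or (horizontal distance between green_ring and right_grip below 0.03 m and (value of joint foot_right below -0.2 rad or value of joint foot_right above 0.2 rad)))), for 0.3 s.
At the end, for the whole second after the job is handed in: The tier is level within 0.006 rad and the bubble within 5 mm of the middle; the gripper's fingers press the thumb pad down by more than 2 mm with more than 2.5 N, and so the level, lying flat along the tier (within 0.25 rad), against the tier (value of joint bubble between -0.005 and 0.005 m and angle between tier_mid's own z axis and vertical below 0.006 rad and value of joint thumb_pad above 0.002 m and contact force between the fingers and level above 2.5 N and contact force between level and tier above 2.5 N and angle between the y axis of level and the y axis of tier_mid, either way round below 0.25 rad and z of level in the frame of tier_mid below 0.004 m); the arm keeps its last pose, push and grip.
It fails at once if the foot with the red ring is turned by more than 0.2 rad ((horizontal distance between red_ring and left_grip below 0.03 m and (value of joint foot_left below -0.2 rad or value of joint foot_left above 0.2 rad)) or (horizontal distance between red_ring and right_grip below 0.03 m and (value of joint foot_right below -0.2 rad or value of joint foot_right above 0.2 rad))).
It fails at once if the level is pressed with more than 40 N (contact force between the fingers and level above 40 N).
It fails at once if the sugar bowl, milk jug, cups or honey dipper moved more than 30 mm (distance of any of sugar_bowl, milk_jug, cups, honey_dipper from where it was at the start of the episode above 0.03 m).
It also fails if it takes over 48 s, if anything falls off the work surface, if the arm or the gripper's body presses on something with over 40 N, if the wrist force passes 120 N, or if a joint passes its speed limit or range.

## Working session

There is one attempt and no reset: what is moved stays moved. The work goes in short steps, each a Python script; the robot and the scene stay as the last script left them, time stands still between calls to the robot, and variables do not carry over. Pictures are saved under pics/ and viewed, at most 10 in all, crops included, and the job is handed in when it is done.

```bash
ls; mkdir -p pics; python3 - <<'E'
from bench import bot
import cv2,numpy as np
for n in("scene","top"):
    p,d=bot.get_image(n); cv2.imwrite(f"pics/{n}0.png",p); np.save(f"pics/{n}0.npy",d)
    c=bot.calibration(n); print(n,np.round(c["intrinsics"],1).tolist(),np.round(c["R"],3).tolist(),np.round(c["t"],3), "cam",np.round(-c["R"].T@c["t"],3), (d>0).mean())
s=bot.sense();print(s["time"],s["eef_rot"],s["ee_pos"],s["width"],s["contact_force"])
E
```

```text
pics
scene [[410.0, 0.0, 317.6], [0.0, 410.0, 198.1], [0.0, 0.0, 1.0]] [[-0.574, 0.819, 0.011], [0.619, 0.442, -0.649], [-0.537, -0.365, -0.761]] [ 0.307 -0.299  1.583] cam [1.21  0.459 1.007] 0.99592578125
top [[443.3, 0.0, 324.3], [0.0, 443.3, 193.0], [0.0, 0.0, 1.0]] [[-0.088, -0.996, -0.006], [-0.972, 0.087, -0.219], [0.219, -0.014, -0.976]] [0.056 0.564 1.066] cam [0.32  0.021 1.164] 0.9960234375
0.1 [ 9.80384862e-01  1.97091303e-01 -2.11369327e-04 -7.04776567e-04] [ 0.25099588 -0.59912299  0.22174449] 0.08706094753393559 [-0.67043308  0.45355934 -0.02014198]
```

```bash
ls -la
```

```text
total 12
drwxr-xr-x  3 agent agent 4096 Nov 28 22:53 .
drwxr-xr-x 23 root  root  4096 Nov 28 22:53 ..
drwxr-xr-x  2 agent agent 4096 Nov 28 22:53 pics
```

View pics/top0.png

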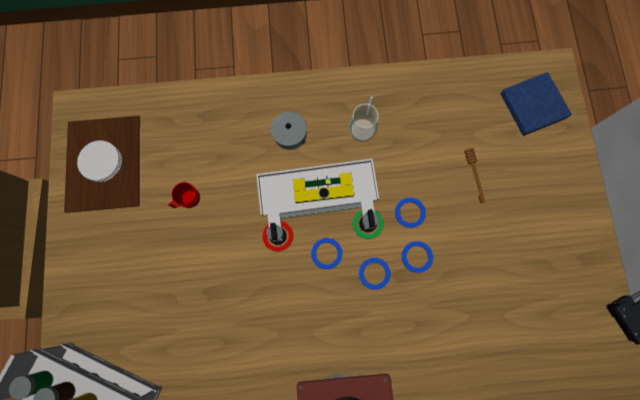

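View pics/scene0.png

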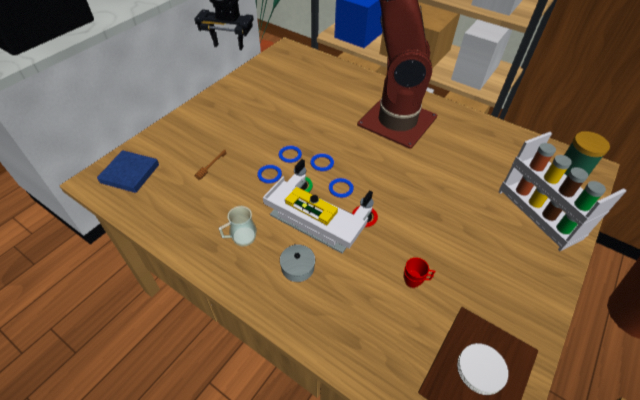

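Top view: rack at (258–378, 160–215), red ring at the left foot (278,235), green at the right foot (368,222), level around (323,187), pad about (324,193). The scene view agrees. Next I zoom in on the rack in both views.

```bash
python3 - <<'E'
import cv2,numpy as np
a=cv2.imread("pics/top0.png")[150:255,250:390];b=cv2.imread("pics/scene0.png")[150:255,255:385]
f=lambda i:cv2.resize(i,(780,int(i.shape[0]*780/i.shape[1])),interpolation=cv2.INTER_CUBIC)
cv2.imwrite("pics/z_top.png",f(a));cv2.imwrite("pics/z_sc.png",cv2.resize(b,(730,590),interpolation=cv2.INTER_CUBIC))
E
```

```text
(no output)
```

View pics/z_top.png

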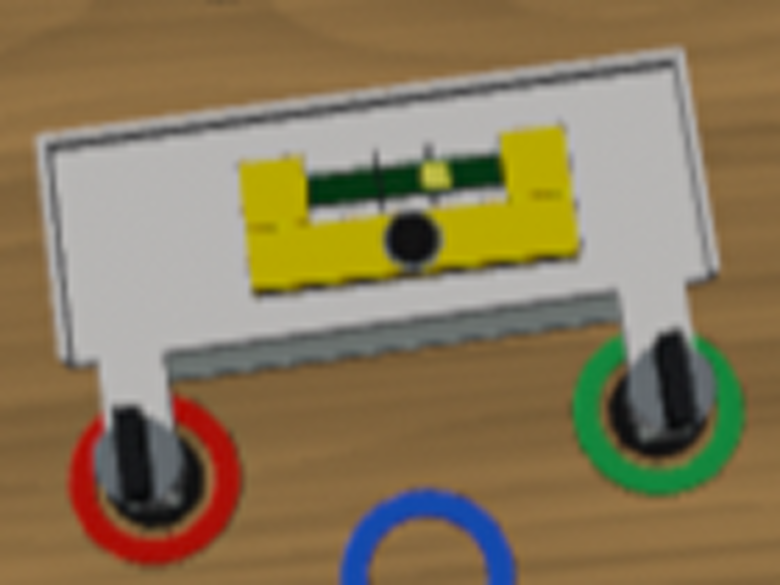

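View pics/z_sc.png

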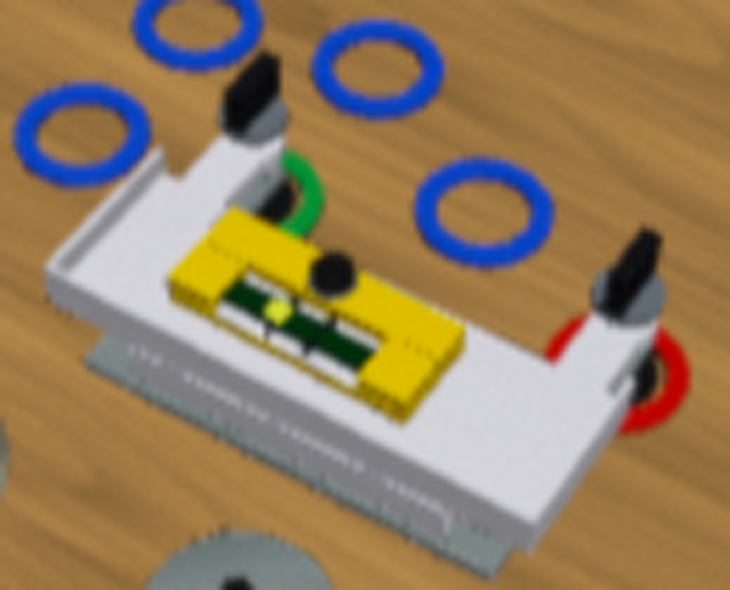

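Zoomed top view (6x): lines at x≈378 and 430, bubble at x≈436, so it is about 15 mm to the right (−). The green right foot needs about 0.75 rad counterclockwise. Now I measure.

```bash
cat > h.py <<'E'
import cv2,numpy as np
from bench import bot
C={n:bot.calibration(n) for n in("scene","top")}
def cast(n,uv,depth=None,z=None):
    c=C[n];uv=np.atleast_2d(uv).astype(float)
    r=np.c_[uv,np.ones(len(uv))]@np.linalg.inv(c["intrinsics"]).T
    if depth is not None: return (r*np.asarray(depth)[:,None]-c["t"])@c["R"]
    o=-c["R"].T@c["t"];w=r@c["R"];return o+w*((z-o[2])/w[:,2])[:,None]
def tri(uvs,uvt):
    P=[C[n]["intrinsics"]@np.c_[C[n]["R"],C[n]["t"]] for n in("scene","top")]
    X=cv2.triangulatePoints(P[0],P[1],np.float64(uvs).reshape(2,1),np.float64(uvt).reshape(2,1)).ravel();return X[:3]/X[3]
def blobs(m,off,amin):
    k,l,s,c=cv2.connectedComponentsWithStats(m.astype(np.uint8),connectivity=8)
    return [(s[i,4],c[i]+off,np.argwhere(l==i)[:,::-1]+off) for i in range(1,k) if s[i,4]>=amin]
def bubble(p):
    """bubble offset (m, + = left end) from top view, ratio to level length along rack axis"""
    h=cv2.cvtColor(p,cv2.COLOR_BGR2HSV).astype(int);return h
E
python3 - <<'E'
from h import *
box={"top":(250,150,390,255),"scene":(255,150,385,255)}
for n in box:
    p=cv2.imread(f"pics/{n}0.png");d=np.load(f"pics/{n}0.npy")
    x0,y0,x1,y1=box[n];q=p[y0:y1,x0:x1].astype(int);off=np.array([x0,y0])
    b,g,r=q[...,0],q[...,1],q[...,2]
    M={"dark":q.max(2)<50,"green":(g>100)&(r<60)&(b<100),"red":(r>120)&(g<50)&(b<50),"yel":(r>140)&(g>120)&(b<40),"vial":(g>40)&(g<90)&(r<40)&(b<60),"bub":(r>170)&(g>180)&(b>50)&(b<150)}
    for k in M:
        for a,c,px in blobs(M[k],off,8):
            w=cast(n,px,d[px[:,1],px[:,0]])
            print(n,k,a,np.round(c,1),"mean",np.round(w.mean(0),3),"z",np.round(np.percentile(w[:,2],[2,50,98]),3))
            if k in("dark",):
                t=w[w[:,2]>np.percentile(w[:,2],98)-.004]
                if len(t)>3: print("   topface",len(t),np.round(t.mean(0),4),np.round(np.ptp(t,axis=0),3))
            if k in("red","green"):
                (cx,cy),_,_=e=cv2.fitEllipse(cv2.convexHull(px.astype(np.float32)));print("   ring",np.round(cast(n,(cx,cy),z=.008),4))
E
```

```text
top dark 9 [317.6 182.8] mean [0.593 0.02  0.072] z [0.069 0.072 0.075]
   topface 6 [0.5919 0.0205 0.0725] [0.011 0.003 0.004]
top dark 54 [323.4 192.4] mean [0.558 0.008 0.107] z [0.084 0.087 0.092]
   topface 17 [0.5476 0.0088 0.1524] [0.252 0.022 1.076]
top dark 154 [368.5 222.2] mean [ 0.48  -0.097  0.074] z [0.005 0.09  0.109]
   topface 53 [ 0.4803 -0.0961  0.1464] [0.185 0.127 1.06 ]
top dark 154 [276.3 234.9] mean [0.47  0.133 0.068] z [0.004 0.097 0.108]
   topface 40 [0.4706 0.1339 0.1321] [0.175 0.121 1.06 ]
top green 264 [367.2 226.1] mean [ 0.48  -0.1    0.008] z [0.003 0.008 0.013]
   ring [[ 0.4873 -0.1018  0.008 ]]
top red 271 [278.5 238.2] mean [0.469 0.135 0.008] z [0.003 0.008 0.012]
   ring [[0.476  0.1374 0.008 ]]
top yel 364 [342.3 186.7] mean [ 0.575 -0.041  0.078] z [0.073 0.078 0.081]
top yel 370 [304.  191.3] mean [0.572 0.056 0.077] z [0.073 0.077 0.08 ]
top vial 36 [334.9 180.4] mean [ 0.595 -0.024  0.073] z [0.07  0.073 0.075]
top vial 87 [315.1 182.8] mean [0.593 0.027 0.071] z [0.067 0.071 0.075]
scene dark 82 [299.2 166.3] mean [ 0.495 -0.099  0.098] 
[... 972 characters left out ...]
 [[ 0.4754 -0.0822  0.008 ]]
scene red 13 [354.7 209.9] mean [0.477 0.102 0.007] z [0.004 0.008 0.011]
   ring [[0.4766 0.1016 0.008 ]]
scene red 83 [372.4 218.8] mean [0.476 0.165 0.008] z [0.004 0.008 0.012]
   ring [[0.4766 0.1539 0.008 ]]
scene yel 247 [298.2 195.7] mean [ 0.584 -0.037  0.082] z [0.006 0.077 0.081]
scene yel 288 [325.8 210.6] mean [0.58  0.06  0.079] z [0.063 0.076 0.08 ]
scene vial 22 [298.7 202.7] mean [ 0.598 -0.025  0.072] z [0.07  0.073 0.075]
scene vial 16 [307.8 207.6] mean [0.598 0.008 0.072] z [0.07  0.072 0.075]
scene vial 32 [315.3 211.3] mean [0.596 0.033 0.071] z [0.068 0.072 0.075]
scene bub 11 [289.7 193. ] mean [ 0.582 -0.07   0.072] z [0.054 0.076 0.08 ]
```

```bash
python3 - <<'E'
from h import *
box={"top":(250,150,390,255),"scene":(255,150,385,255)}
cen={}
for n in box:
    p=cv2.imread(f"pics/{n}0.png");d=np.load(f"pics/{n}0.npy");x0,y0,x1,y1=box[n]
    vv,uu=np.mgrid[y0:y1,x0:x1];px=np.c_[uu.ravel(),vv.ravel()];w=cast(n,px,d[px[:,1],px[:,0]]);dark=p[px[:,1],px[:,0]].max(1)<60
    for nm,c,zl in(("R",(.487,-.1),(.102,.114)),("L",(.478,.137),(.102,.114)),("pad",(.563,.008),(.0835,.092))):
        m=dark&(np.hypot(*(w[:,:2]-c).T)<.035)&(w[:,2]>zl[0])&(w[:,2]<zl[1])
        cen[n,nm]=px[m].mean(0);r=cv2.minAreaRect((w[m,:2]*1000).astype(np.float32))
        print(n,nm,m.sum(),np.round(w[m].mean(0),4),np.round(r[0],1),np.round(r[1],1),round(r[2],1))
    # disc: grey near foot
for nm in("R","L","pad"): print(nm,np.round(tri(cen["scene",nm],cen["top",nm]),4))
for a in(.045,.045+.76,.045+1.1,.045-np.pi,.8-np.pi):
    q=bot.ik([.487,-.1,.083],[np.cos(a/2),np.sin(a/2),0,0]);print(round(a,2),None if q is None else np.round(q,2))
E
```

```text
top R 65 [ 0.4865 -0.1012  0.1061] [ 487.5 -101.3] [35.2 10.6] 2.8
top L 61 [0.4751 0.1367 0.1047] [475.9 137.1] [36.4 10.9] 2.5
top pad 55 [0.5634 0.0076 0.087 ] [563.7   7.6] [17.5 19.4] 84.9
scene R 39 [ 0.493  -0.1002  0.1058] [ 492.5 -100.7] [36.4 12. ] 2.1
scene L 36 [0.4803 0.1383 0.1041] [479.4 138.7] [40.  11.4] 2.3
scene pad 38 [0.5675 0.0084 0.0866] [566.1   7.8] [23.5 17.8] 35.6
R [ 0.488  -0.1028  0.0999]
L [0.4761 0.137  0.0991]
pad [0.5646 0.0071 0.0827]
0.04 [ 0.48  0.18 -0.4   1.98  0.08  1.   -1.48]
0.81 [ 0.52  0.18 -0.44  1.97  0.09  1.01 -0.73]
1.15 [ 0.54  0.18 -0.47  1.97  0.1   1.01 -0.39]
-3.1 [ 0.66  0.2  -0.6   1.97  0.13  1.01  1.62]
-2.34 [ 1.08  0.33 -1.09  1.95  0.33  1.06  2.21]
```

```bash
cat >> h.py <<'E'
YH=np.array([-.045,.999]);XH=np.array([.999,.045])
def bubble(n,p,d,show=False):
    x0,y0,x1,y1={"top":(250,150,390,255),"scene":(255,150,385,255)}[n]
    vv,uu=np.mgrid[y0:y1,x0:x1];px=np.c_[uu.ravel(),vv.ravel()];c=p[px[:,1],px[:,0]].astype(int)
    def loc(z):
        w=cast(n,px,z=z)[:,:2]-np.array([.5645,.0077]);return w@XH,w@YH
    x,y=loc(.087);m=(c.max(1)<60)&(np.hypot(x,y)<.02);pad=y[m].mean()
    x,y=loc(.073);sat=(c[:,1]>110)&(c[:,1]>c[:,0]+40);strip=(abs(x-.032)<.011)&(abs(y)<.043)&sat
    if show:
        for i in np.flatnonzero(strip): print(px[i],c[i],np.round([x[i],y[i]],3))
    s=strip&(c[:,0]>c[:,1]*.25)
    return y[s].mean()-pad if s.any() else np.nan, s.sum(), x[s].mean() if s.any() else 0, m.sum(), pad
def look(tag):
    r={}
    for n in("scene","top"):
        p,d=bot.get_image(n);cv2.imwrite(f"pics/{n}_{tag}.png",p);r[n]=bubble(n,p,d)
    return r
E
python3 - <<'E'
from h import *
for n in("top","scene"):
    print(n,bubble(n,cv2.imread(f"pics/{n}0.png"),None,True))
E
```

```text
[326 179] [ 65 151 145] [ 0.035 -0.011]
[327 179] [ 57 154 148] [ 0.035 -0.014]
[328 179] [ 63 158 151] [ 0.035 -0.016]
[329 179] [ 57 148 140] [ 0.034 -0.019]
[326 180] [ 66 180 182] [ 0.033 -0.011]
[327 180] [ 66 184 185] [ 0.032 -0.013]
[328 180] [ 64 182 183] [ 0.032 -0.016]
[329 180] [ 60 172 171] [ 0.032 -0.018]
[330 180] [ 28 111  88] [ 0.031 -0.021]
[326 181] [ 69 181 184] [ 0.03 -0.01]
[327 181] [ 70 186 188] [ 0.03  -0.013]
[328 181] [ 66 184 186] [ 0.029 -0.015]
[329 181] [ 62 177 177] [ 0.029 -0.018]
[330 181] [ 39 130 114] [ 0.029 -0.021]
[326 182] [ 64 169 167] [ 0.027 -0.01 ]
[327 182] [ 71 183 185] [ 0.027 -0.013]
[328 182] [ 67 183 184] [ 0.027 -0.015]
[329 182] [ 65 180 179] [ 0.026 -0.018]
[330 182] [ 46 149 141] [ 0.026 -0.02 ]
[326 183] [ 40 127 112] [ 0.025 -0.01 ]
[327 183] [ 53 141 137] [ 0.025 -0.012]
[328 183] [ 50 141 136] [ 0.024 -0.015]
[329 183] [ 48 135 132] [ 0.024 -0.017]
[330 183] [ 41 121 114] [ 0.024 -0.02 ]
top (np.float64(-0.015104026170228206), np.int64(24), np.float64(0.029195328297549783), np.int64(62), np.float64(-0.00015608135260615247))
[30
[... 383 characters left out ...]
035 -0.021]
[303 205] [ 47 208 201] [ 0.033 -0.018]
[304 205] [ 45 217 211] [ 0.031 -0.016]
[305 205] [ 45 211 206] [ 0.03  -0.013]
[306 205] [ 35 173 163] [ 0.028 -0.011]
[302 206] [ 30 124 105] [ 0.038 -0.019]
[303 206] [ 42 172 165] [ 0.036 -0.016]
[304 206] [ 48 205 198] [ 0.035 -0.014]
[305 206] [ 38 179 169] [ 0.033 -0.011]
[304 207] [ 37 152 136] [ 0.038 -0.012]
[322 211] [103 168 183] [0.022 0.041]
[322 212] [ 59 174 195] [0.025 0.043]
[321 213] [  0 140 154] [0.03  0.042]
[320 214] [  0 130 144] [0.034 0.042]
[319 215] [  0 112 118] [0.039 0.041]
scene (np.float64(-0.0036469356468785503), np.int64(8), np.float64(0.024383133364561747), np.int64(42), np.float64(0.0011140296478822382))
```

```bash
python3 - <<'E'
from h import *
Q=lambda a:[np.cos(a/2),np.sin(a/2),0,0]
bot.grip(.045,15)
bot.goto([.488,-.1013,.16],Q(.045)); 
print(bot.move_l([.488,-.1013,.083],.08,guard=8), bot.sense()["contact_force"])
r=bot.grip(0.0,20); s=bot.sense(); print(s["time"],s["width"],s["grip_force"],s["contact_force"],s["ee_pos"])
print(look("g"))
E
```

```text
False [-0.57251234 -0.1715358   0.2206616 ]
4.8333 0.011847314908362178 19.99327501282096 [ 0.65181214 -4.56463457 -0.51515676] [ 0.48804357 -0.10217995  0.08306723]
{'scene': (np.float64(-0.002807414217889049), np.int64(12), np.float64(0.02630931736546441), np.int64(42), np.float64(0.0011140296478822382)), 'top': (np.float64(-0.0106651599941031), np.int64(26), np.float64(0.02977928308894373), np.int64(57), np.float64(0.00033281842582090254))}
```

```bash
sed -i 's/\.25)$/.15)/; s/abs(y)<.043/abs(y)<.037/' h.py; python3 - <<'E'
from h import *
Q=lambda a:[np.cos(a/2),np.sin(a/2),0,0]
print({n:bubble(n,cv2.imread(f"pics/{n}0.png"),0)[:3] for n in("scene","top")})
bot.wait(1.0);print(look("g1"))
P=bot.sense()["ee_pos"]
bot.move_l(P,.15,rotation=Q(.045+.4)); s=bot.sense();print(s["time"],s["contact_force"],s["ft_torque"],s["eef_rot"],s["width"])
for i in range(3):
    bot.wait(1);print(look(f"h{i}"))
print(bot.sense()["contact_force"],bot.sense()["ft_torque"],bot.sense()["time"])
E
```

```text
{'scene': (np.float64(-0.017721118343078088), np.int64(19), np.float64(0.030217427231354045)), 'top': (np.float64(-0.015104026170228206), np.int64(24), np.float64(0.029195328297549783))}
{'scene': (np.float64(-0.014114325811201605), np.int64(20), np.float64(0.029785018846301813), np.int64(42), np.float64(0.0011140296478822382)), 'top': (np.float64(-0.0106651599941031), np.int64(26), np.float64(0.02977928308894373), np.int64(57), np.float64(0.00033281842582090254))}
6.5833 [ 2.41241723 -5.91968021 -1.17752884] [-1.41254027 -0.31982103  0.19015457] [9.75704686e-01 2.19089633e-01 7.18961692e-05 3.07082052e-04] 0.011526636066442771
{'scene': (np.float64(-0.006805669117230906), np.int64(19), np.float64(0.03177138534579207), np.int64(40), np.float64(0.001453522382776923)), 'top': (np.float64(-0.005054669051600892), np.int64(27), np.float64(0.028852381568843777), np.int64(58), np.float64(5.9313508800282816e-05))}
{'scene': (np.float64(-0.006398276368444991), np.int64(20), np.float64(0.03182885163232804), np.int64(40), np.float64(0.001453522382776923)), 'top': (np.float64(-0.003169328139365079), np.int64(28), np.float64(0.029743525559512558), np.int64(58), np.float64(5.9313508800282816e-05))}
{'scene': (np.float64(-0.00575285681270587), np.int64(20), np.float64(0.03254259269895215), np.int64(40), np.float64(0.001453522382776923)), 'top': (np.float64(-0.003169328139365079), np.int64(28), np.float64(0.029743525559512558), np.int64(58), np.float64(5.9313508800282816e-05))}
[ 1.05176647 -5.92209045 -1.63735417] [-1.41713053 -0.29354906  0.12781519] 9.8833
```

```bash
python3 - <<'E'
from h import *
Q=lambda a:[np.cos(a/2),np.sin(a/2),0,0]
P=bot.sense()["ee_pos"]
bot.move_l(P,.15,rotation=Q(.045+.7)); bot.wait(1.2);print(bot.sense()["contact_force"],look("i0"))
bot.grip(.045);bot.wait(2.5);print(bot.sense()["contact_force"],look("i1"),bot.sense()["time"])
a=cv2.imread("pics/top_i1.png")[150:255,250:390];b=cv2.imread("pics/scene_i1.png")[150:255,255:385]
cv2.imwrite("pics/z1.png",np.hstack([cv2.resize(i,(400,400),interpolation=cv2.INTER_CUBIC) for i in(a[20:60,35:75+10],b[35:75,25:75])]))
E
```

```text
[ 2.7418605  -4.64618839 -1.90004629] {'scene': (np.float64(-0.000583638395899757), np.int64(18), np.float64(0.03212646740218086), np.int64(41), np.float64(0.0018874556491019225)), 'top': (np.float64(0.002641378172375554), np.int64(24), np.float64(0.02936434536287678), np.int64(56), np.float64(-0.00042880752218410825))}
[ 0.14428967 -0.00351887 -0.1133477 ] {'scene': (np.float64(5.525563525317226e-05), np.int64(18), np.float64(0.032210539658095345), np.int64(41), np.float64(0.0018874556491019225)), 'top': (np.float64(0.002560503903220919), np.int64(24), np.float64(0.02936434536287678), np.int64(55), np.float64(-0.0003479332530294733))} 15.0833
```

View pics/z1.png

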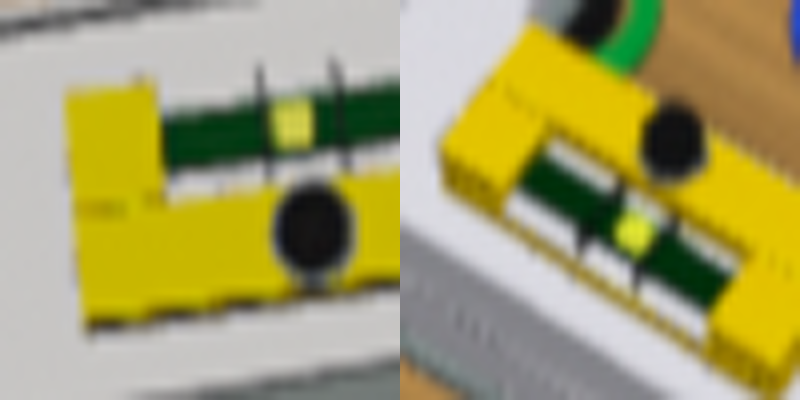

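In the crops the lines (top, x≈264 and 342) straddle the bubble at 293; in the scene view it sits at (633,232) with mid-lines at (627,235). So the bubble is about +2.5 mm left, inside but off-centre. I'll turn it back slightly to centre it.

```bash
python3 - <<'E'
from h import *
Q=lambda a:[np.cos(a/2),np.sin(a/2),0,0]
P=bot.sense()["ee_pos"]
bot.grip(0,20); bot.move_l(P,.15,rotation=Q(.745-.13)); bot.grip(.045)
bot.move_l([P[0],P[1],.16],.12);bot.wait(1.2)
print(bot.sense()["contact_force"],look("j"),bot.sense()["time"])
a=cv2.imread("pics/top_j.png")[150:255,250:390];b=cv2.imread("pics/scene_j.png")[150:255,255:385]
cv2.imwrite("pics/z2.png",np.hstack([cv2.resize(i,(400,400),interpolation=cv2.INTER_CUBIC) for i in(a[20:60,45:85],b[35:75,25:75])]))
for a in(.045,np.pi/2,-np.pi/2+.045):
    q=bot.ik([.5645,.0077,.087],Q(a));print(None if q is None else np.round(q,2))
E
```

```text
[0.84027297 0.67351146 0.42134016] {'scene': (np.float64(-0.002383267967884252), np.int64(19), np.float64(0.031756159643832535), np.int64(40), np.float64(0.0018329795145002302)), 'top': (np.float64(-0.00011185683016153687), np.int64(26), np.float64(0.02959478098853731), np.int64(55), np.float64(-0.0003479332530294733))} 18.975
[ 0.33  0.32 -0.5   1.81  0.17  1.06 -1.76]
[ 0.41  0.33 -0.59  1.81  0.21  1.06 -0.26]
[-1.06  0.6   1.28  1.88 -0.64  1.16 -2.64]
```

View pics/z2.png

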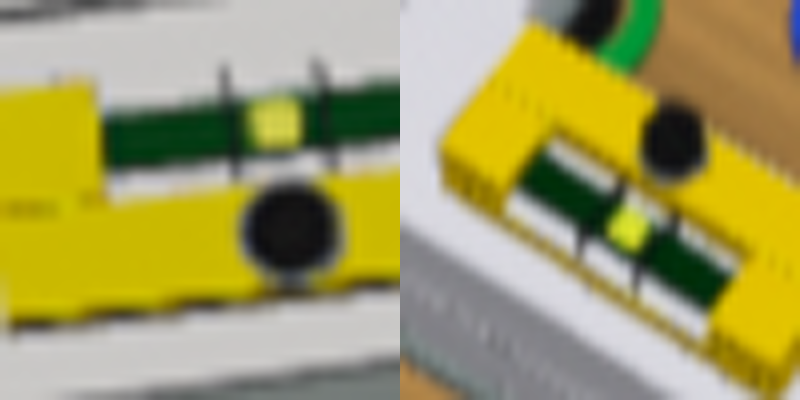

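Bubble at x≈274, midway between lines 231 and 327 (top), and centred in the scene view too. Now I press the pad.

```bash
python3 - <<'E'
from h import *
Q=lambda a:[np.cos(a/2),np.sin(a/2),0,0]
bot.grip(0,20)
bot.goto([.5645,.0077,.12],Q(.615)); bot.move_l([.5645,.0077,.095],.06,guard=5)
bot.wait(.3);f0=bot.sense()["contact_force"][2]
z=.095
hit=False
for _ in range(25):
    z-=.001; bot.move_l([.5645,.0077,z],.015,guard=12); bot.wait(.1)
    s=bot.sense();f=s["contact_force"][2]-f0
    if f>1: print(round(z,4),round(s["ee_pos"][2],4),round(f,2))
    if f>5.8: break
bot.wait(2.2)
s=bot.sense();print(f0,s["contact_force"],s["ee_pos"],s["time"]);print(look("k"))
a=cv2.imread("pics/top_k.png")[150:255,250:390];b=cv2.imread("pics/scene_k.png")[130:255,255:385]
cv2.imwrite("pics/z3.png",np.hstack([cv2.resize(i,(400,400),interpolation=cv2.INTER_CUBIC) for i in(a,b[40:100,20:80])]))
E
```

```text
0.086 0.0862 2.17
0.085 0.0851 2.73
0.084 0.0841 3.3
0.083 0.0831 4.74
0.082 0.0822 5.2
0.081 0.0812 5.73
0.08 0.0803 6.64
0.2982788183342761 [-0.60211064 -0.62419696  6.72036905] [0.5646414  0.00773881 0.08028861] 28.9083
{'scene': (np.float64(0.00033092032653044316), np.int64(19), np.float64(0.031756159643832535), np.int64(62), np.float64(-0.000881208779914465)), 'top': (nan, np.int64(0), 0, np.int64(0), np.float64(nan))}h.py:24: RuntimeWarning: Mean of empty slice.
  x,y=loc(.087);m=(c.max(1)<60)&(np.hypot(x,y)<.02);pad=y[m].mean()
  ret = ret.dtype.type(ret / rcount)
```

View pics/z3.png

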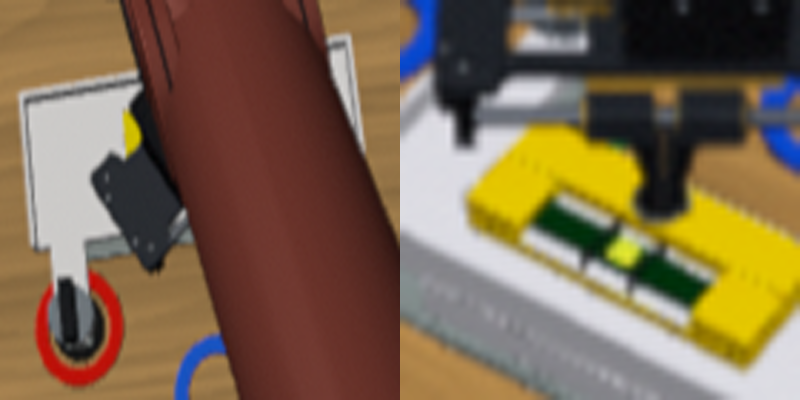

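The scene view shows the fingers on the pad at (660,205). The bubble at (625,250) is between its lines and has not moved, and the press force is about 6.4 N.

```bash
python3 -c "
from bench import bot
print(bot.job_done())"
```

```text
the job is handed in; nothing more can be done
None
```

I turned only the green-ringed right foot, about 0.57 rad counterclockwise, which centred the bubble between its lines. I handed the job in at about 29 s with the fingers pressing the pad at about 6.4 N; the verdict was not reported back.

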